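# Match a spare vice jaw plate to the old one

### The job

First slide the bench caliper's moving jaw shut so that it presses the old vice jaw plate firmly against the fixed jaw, and leave the caliper closed on it. Then swing the cover flap of the grey spares case fully open, draw out the spare jaw plate standing inside, and finish still holding it in the gripper: upright on edge as it stood in the case, straight above the old plate by about 10 cm and with its length parallel to the old plate's, so the two can be compared. Do not disturb the spray bottle, the screwdriver or the tape measure.

Things in the scene. Friction and masses are not known exactly. Their poses are not given: they have to be found in the camera images.
- caliper: Bench caliper, fixed to the bench: green base slab 140 (x) x 220 (y) x 12 mm with a steel beam along y near its far (+x) edge. Origin: centre of the slab's underside. The case and the caliper may stand on either side of the bench.
- fixed_jaw: The caliper's fixed steel jaw, at the -y end of the base (same frame as caliper). Its measuring face lies at y = -75 mm, from x = -30 to +58 mm, 12 to 30 mm above the bench.
- jaw_face: The caliper's sliding jaw: a measuring bar and a carriage on the beam. Origin: on the plane of its measuring face (which looks to caliper -y), at caliper x = 0, at bench height. The bar reaches x = -30 to +30 mm and 12 to 30 mm above the bench.
- caliper_jaw (a joint): Travel of the sliding jaw, m: 0 = fully open, grows as it slides to the caliper's -y to shut; gap between the jaws = 0.120 - value. Slides with about 2 N of friction and stays where it is left. Starts at 0 to 0.02; on the old plate, 70 mm long, it stops at about 0.050.
- thumb_tab (a point): Centre of the top of the thumb tab on the sliding jaw's carriage: an upright steel block 16 (x) x 12 (y) x 32 mm tall, its top 69.5 mm and the carriage's top 37.5 mm above the bench. Push it to caliper -y or pinch it across its 12 mm to slide the jaw. Site axes as the caliper's.
- old_plate: Old vice jaw plate, loose, plain steel with two bolt holes, 36 (x) x 70 (y) x 12 (z) mm, about 0.22 kg, lying flat on the caliper base between the jaws with its length along y, 1 to 8 mm off the fixed jaw. Origin: centre of its underside.
- case: Grey painted sheet-metal spares case, fixed to the bench, 160 (x) x 150 (y) x 65 mm tall, walls and floor 5 mm. Origin: centre of its underside.
- flap (a joint): Angle of the case's cover flap, rad: 0 = shut, opens upward about the far (+x) rim to 1.9. Light hinge, flap 0.25 kg: it falls shut if let go before upright (1.57) and falls fully open and stays beyond it.
- flap_handle (a point): Middle of the flap's bar handle: round steel bar, 8 mm diameter, 84 mm long, parallel to the hinge (y), on an end post each side, its axis 35 mm above the flap's outer face. Pinched from above it turns freely between the fingers. In flap axes it lies 145 mm (-x) and 39 mm (+z) from the hinge; flap shut, the bar is 104.5 mm above the bench. Site axes turn with the flap.
- flap_hinge (a point): Middle of the flap's hinge line, 65.5 mm above the bench at the case's +x rim. The hinge line runs along the case's y axis.
- spare_plate: Spare jaw plate, loose steel, two bolt holes, 12 (x) x 70 (y) x 36 (z) mm, 0.18-0.27 kg, under the flap on its long edge in a low wooden cradle near the case's middle; underside 9 mm, top 45 mm above the bench. Cradle cheeks (8.5 to 20.5 mm either side of its middle) are 21 mm above the bench: pinch the free upper 24 mm across 12 mm, lift straight up. Origin: centre of its underside.
- bottle: Spray bottle, loose, 66 mm wide and 195 mm tall, standing at the far middle of the bench: leave alone. Origin: centre of its underside.
- screwdriver: Screwdriver lying at the far right of the bench: leave alone.
- tape: Tape measure, loose, black, 70 x 40 x 66 mm, standing at the far left of the bench: leave alone. Origin: centre of its underside.
Mind the look-alikes: they are no part of the job. Several things look just like the case: the one meant starts nearest to the robot's base. What is shaped like the old_plate but turquoise is not meant.

How it is judged:
By the outcome, as a careful person would: the job done as asked, in the order asked, and still so for the second after the job is handed in, while the arm keeps its last pose, push and grip.
It also fails if it takes over 67 s, if anything falls off the work surface, if the arm or the gripper's body presses on something with over 40 N, if the wrist force passes 120 N, or if a joint passes its speed limit or range.

### The arm

A 6-joint arm with a two-finger parallel gripper is mounted at the origin on the work surface. World frame = base frame: x ahead of the robot, y to its left, z up, the work surface at z = 0. Lengths are in mm, angles in rad, forces in N, time in s.
With the tool pointing down it reaches from about 425 to 1125 mm from the base axis. Payload 14.9 kg.
Tool frame: the origin (TCP) lies midway between the tips of the shut fingers; the grasp point (between the pads) lies 19 mm behind it; x points along the fingers, y is the direction in which the jaws open and shut, and the axes are right-handed (so a half turn about x gives the same grasp; the last joint's range is limited). The gripper opens to 91 mm and grips with 3 to 60 N. Pads are 32 mm wide; open, the fingers measure 118 mm over their backs; the gripper's body (76 mm by 178 mm) begins 60 mm behind the grasp point.
Start: joints at [-1.358, 0.379, 1.734, -0, 1.028, -0.033], TCP at [170.327, -678.975, 213.932] pointing down, gripper open.
Joint ranges: [-2.77, 2.77], [-0.74, 2.19], [0, 2.66], [-1.06, 4.2], [0.31, 2.87], [-3.08, 3.08]. Speed limits (rad/s): [1.89, 1.89, 2.39, 3.14, 3.14, 3.14].

### API

Orientations are given as a unit quaternion [x, y, z, w].
In Python, from station import readout, viewer, order gives the robot as it stands. The module is installed in compiled form; this text tells all that it offers.
- The arm moves only by the tool send_rows, never from a script. Its argument "series" is a list of rows, each an object with "fingers": the finger opening in mm, from 0 to 91.2; "offset": the shift along the world's x, y, z in mm, a list of three; "turn": the turn about the world's z in rad. In form: [{"fingers": fingers, "offset": [x, y, z], "turn": turn}, ...]. A call has 1 to 8 rows; each row is the pose to reach, as a shift and turn from the pose commanded when the call began; what a row does not reach only later rows make up. A row lasts 1/8 s, in which the tool goes at most 62.5 mm and 10.7 degrees, less where a joint would pass 70% of its speed; a pose out of reach is approached as far as the arm can. A call with a gripper value outside its range is refused whole. The fingers move at their own pace and stop on an object; "grip_force" is the grip in N (left out, the last holds). Time passes only in rows, so rows that repeat a pose let the fingers close. It gives the time, the measured TCP pose, the force and the opening at its end, in the units of the state.
- readout.state(): the state, without advancing time (a new reading comes with each control period).
- viewer.snapshot(name): name is "scene" or "top"; returns a dict with "image" (400x640x3 uint8, red, green, blue), "z_map" (400x640 float32, mm along the optical axis (not along the pixel's ray), 0 where there is no reading), "intrinsics" (3x3 intrinsics, pixels), "rvec" (rotation vector, rad) and "tvec" (3), from world to camera coordinates, as OpenCV has them. Camera axes: x right, y down, z forward; pixel columns grow to the right and rows downward; lengths in mm; the calibration is good to about 2 mm. A picture is of the moment at which its call begins.
- order.job_done(): hands the job in, once; it reports no verdict.
The state is a dict: "time": time; "joint_pos": joint angles; "dq": joint speeds; "joint_efforts": joint torques, N m; "tcp_pos": TCP position; "eef_rot": TCP orientation; "contact_force": force on the tool from outside, world axes, zero at the start; "moment": the same for the moment, N m; "opening": finger opening in mm.
Only numpy, scipy, OpenCV 4.12 (cv2) and the standard library are available. Lean on these libraries where they do the work, as an engineer would, in place of code of your own. Each camera call takes 0.05 s, during which the arm holds its last target.

## Working session

There is one attempt and no reset: what is moved stays moved. The work goes in short steps, Python scripts to look and compute and a tool call to move; the robot and the scene stay as the last step left them, time stands still between calls to the robot, and variables do not carry over. Pictures are saved under pics/ and viewed, and the job is handed in when it is done.

Besides the shell and the picture viewer there is one more tool, called after "Request:" as name(argument=value, ...), one argument or row to a line, values as JSON. send_rows: Moves the arm, as the interface text tells. Its arguments: {"type":"object","properties":{"series":{"type":"array"},"grip_force":{"type":"number"}},"required":["series"]}

```bash
mkdir -p pics
cat > h.py <<'E'
import numpy as np, cv2
from station import readout, viewer, order
def snap(n,save=None):
    s=viewer.snapshot(n)
    if save:
        cv2.imwrite('pics/'+save+'.png',s['image'][:,:,::-1]); np.savez('pics/'+save+'.npz',**s)
    return s
def load(save): return dict(np.load('pics/'+save+'.npz'))
def world(s,u,v,z=None):
    K=s['intrinsics'];R=cv2.Rodrigues(np.array(s['rvec'],float))[0];t=np.array(s['tvec'],float).ravel()
    u=np.atleast_1d(u).astype(float);v=np.atleast_1d(v).astype(float)
    r=np.stack([(u-K[0,2])/K[0,0],(v-K[1,2])/K[1,1],np.ones_like(u)],-1)
    if z is None:
        d=s['z_map'][v.round().astype(int),u.round().astype(int)]
        return (r*d[:,None]-t)@R
    d=r@R; c=-R.T@t
    k=(z-c[2])/d[:,2]
    return c+k[:,None]*d
def proj(s,P):
    return cv2.projectPoints(np.atleast_2d(np.array(P,float)),np.array(s['rvec'],float),np.array(s['tvec'],float),np.array(s['intrinsics'],float),None)[0][:,0]
def crop(s,u0,v0,u1,v1,k,save):
    cv2.imwrite('pics/'+save+'.png',cv2.resize(s['image'][v0:v1,u0:u1,::-1],None,fx=k,fy=k,interpolation=cv2.INTER_CUBIC))
E
python3 - <<'E'
from h import *
for n in('scene','top'):
    s=snap(n,n+'0'); R=cv2.Rodrigues(np.array(s['rvec'],float))[0]; print(n,(-R.T@np.array(s['tvec']).ravel()).round(),R[2].round(2),s['intrinsics'][0,0])
print(readout.state())
E
```

```text
scene [1094.  407.  758.] [-0.53 -0.52 -0.67] 399.415813672126
top [ 404. -111. 1493.] [ 0.13  0.02 -0.99] 482.5084786257511
{'time': 0.1, 'joint_pos': array([-1.35832303e+00,  3.79372271e-01,  1.73471707e+00,  1.28303859e-07,
        1.02850933e+00, -3.33083132e-02]), 'dq': array([-9.88102695e-04, -2.73053739e-03, -2.00354083e-03, -6.43511965e-05,
        4.99528267e-04,  1.14321821e-03]), 'joint_efforts': array([ 2.38393484e-03, -7.65032387e+01, -4.35290122e+01,  6.52885088e-02,
        3.97840922e-02, -1.49715802e-06]), 'tcp_pos': array([ 170.23360271, -678.61640282,  213.34518543]), 'eef_rot': array([-0.70174221, -0.08703259,  0.70180578, -0.08632407]), 'contact_force': array([ 0.45795132, -0.33301234, -0.72371383]), 'moment': array([-0.0128303 ,  0.01176507, -0.0585048 ]), 'opening': 91.26942729560557}
```

View pics/scene0.png

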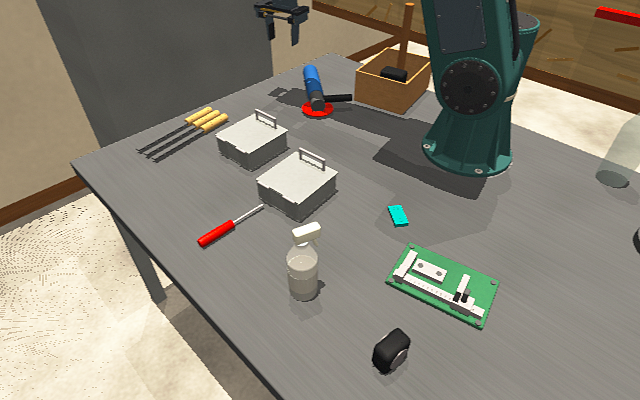

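View pics/top0.png

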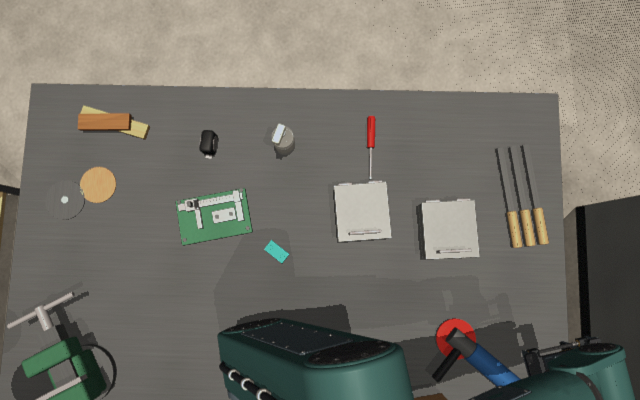

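The scene shows two grey cases, top view (362,211) and (449,229). The caliper is at (214,216), the turquoise look-alike plate at (276,251) and the old plate at (223,215). I'll measure these and enlarge them.

Run:
```python
from h import *
s=load('top0')
crop(s,165,175,265,255,8,'c1'); crop(s,320,165,490,270,4.7,'c2')
for n,(u,v) in dict(caseA=(362,211),caseB=(449,229),plate=(223,215),turq=(276,251),bottle=(282,140),tape=(208,143)).items(): 
    p=world(s,u,v)[0]; print(n,p.round(1),np.hypot(*p[:2]).round())
```

```text
caseA [ 531.  -225.8   70.5] 577.0
caseB [ 484.8 -481.4   67.5] 683.0
plate [512.1 195.4  22.5] 548.0
turq [407.2  29.5  13. ] 408.0
bottle [723.1  11.8 141.3] 723.0
tape [726.6 243.5  65.7] 766.0
```

View pics/c1.png

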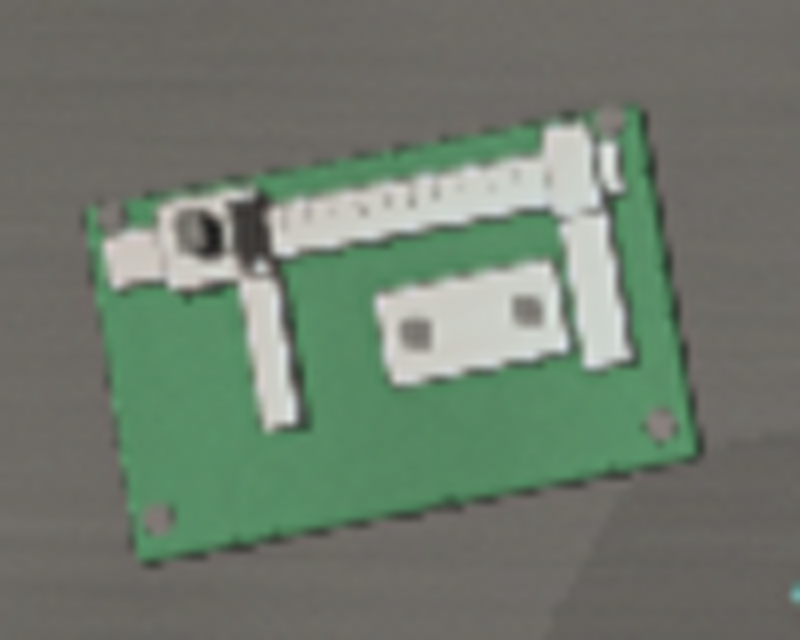

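View pics/c2.png

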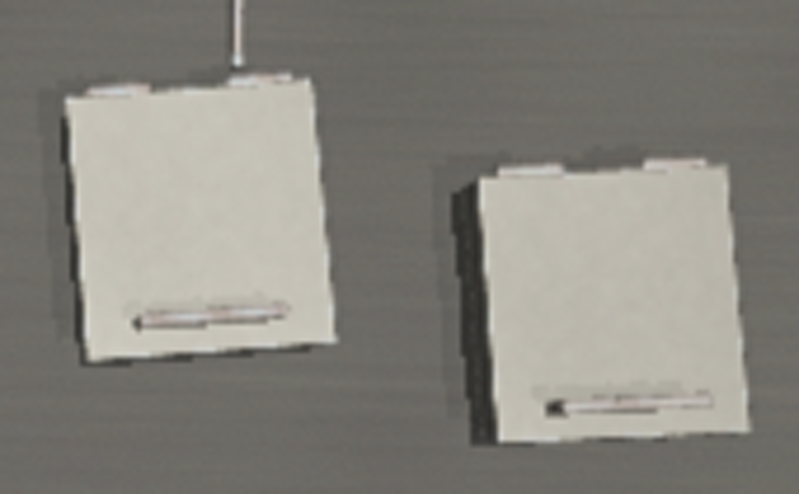

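Run:
```python
from h import *
s=load('top0')
def px(c,o,k): c=np.array(c,float); return (c+.5)/k-.5+np.array(o)
def rep(n,c,o,k,z):
    p=px(c,o,k); w=world(s,p[:,0],p[:,1],z); print(n,w[:,:2].round(1).tolist()); return w
w=rep('slab',[(88,205),(642,105),(700,455),(140,562)],(165,175),8,12)
print('c',w.mean(0).round(1),'len',[np.linalg.norm(w[i]-w[i-1]).round(1) for i in range(4)])
y=(w[0]-w[1])+(w[3]-w[2]); x=(w[0]-w[3])+(w[1]-w[2]); print('yaw',np.arctan2(-y[0],y[1]),np.arctan2(x[1],x[0]))
w=rep('plate',[(376,296),(552,262),(570,350),(394,386)],(165,175),8,24)
print('c',w.mean(0).round(1),'len',[np.linalg.norm(w[i]-w[i-1]).round(1) for i in range(4)])
y=(w[0]-w[1])+(w[3]-w[2]); x=(w[0]-w[3])+(w[1]-w[2]); print('yaw',np.arctan2(-y[0],y[1]),np.arctan2(x[1],x[0]))
w=rep('flap',[(66,98),(312,80),(337,342),(88,360)],(320,165),4.7,69.5)
print('c',w.mean(0).round(1),'len',[np.linalg.norm(w[i]-w[i-1]).round(1) for i in range(4)])
y=(w[0]-w[1])+(w[3]-w[2]); x=(w[0]-w[3])+(w[1]-w[2]); print('yaw',np.arctan2(-y[0],y[1]),np.arctan2(x[1],x[0]))
rep('bar',[(135,322),(288,310)],(320,165),4.7,107)
m=np.mgrid[165:265,175:255].reshape(2,-1); W=world(s,m[0],m[1]); k=W[:,2]>45; print('tall', [(a,b,c.round(0).tolist()) for a,b,c in zip(m[0][k],m[1][k],W[k])][:40])
s=load('scene0')
crop(s,380,235,505,330,6.4,'c3'); crop(s,210,100,350,225,4.7,'c4')
```

```text
slab [[555.1, 347.8], [599.6, 133.9], [464.7, 105.4], [418.1, 318.9]]
c [509.4 226.5  12. ] len [np.float64(140.0), np.float64(218.5), np.float64(137.9), np.float64(218.5)]
yaw 0.20985078615662467 0.20842775063557975
plate [[521.6, 230.8], [536.4, 163.8], [502.9, 155.2], [487.4, 222.0]]
c [512.1 193.   24. ] len [np.float64(35.4), np.float64(68.7), np.float64(34.6), np.float64(68.6)]
yaw 0.22256555475701606 0.2504619481031725
flap [[605.2, -140.6], [620.5, -295.9], [455.8, -312.6], [440.5, -157.8]]
c [ 530.5 -226.7   69.5] len [np.float64(165.6), np.float64(156.1), np.float64(165.6), np.float64(155.5)]
yaw 0.09842393392685356 0.10283804497248138
bar [[463.3, -184.7], [473.0, -277.5]]
tall [(np.int64(165), np.int64(227), [404.0, -111.0, 1493.0]), (np.int64(167), np.int64(194), [404.0, -111.0, 1493.0]), (np.int64(167), np.int64(217), [404.0, -111.0, 1493.0]), (np.int64(175), np.int64(197), [404.0, -111.0, 1493.0]), (np.int64(178), np.int64(181), [404.0, -111.0, 1493.0]), (np.int64(182), np.int64(196), [404.0, -111.0, 1493.0]), (np.int64(186), np.int64(225), [404.0, -111.0, 1493.0]), (n
[... 1082 characters left out ...]
np.int64(190), np.int64(203), [542.0, 286.0, 70.0]), (np.int64(190), np.int64(204), [539.0, 286.0, 69.0]), (np.int64(190), np.int64(205), [537.0, 288.0, 62.0]), (np.int64(190), np.int64(206), [534.0, 288.0, 63.0]), (np.int64(191), np.int64(202), [546.0, 287.0, 55.0]), (np.int64(191), np.int64(203), [543.0, 285.0, 63.0]), (np.int64(191), np.int64(204), [539.0, 284.0, 64.0]), (np.int64(191), np.int64(205), [537.0, 286.0, 56.0]), (np.int64(191), np.int64(206), [535.0, 287.0, 53.0]), (np.int64(192), np.int64(203), [544.0, 285.0, 51.0]), (np.int64(192), np.int64(204), [541.0, 286.0, 49.0]), (np.int64(192), np.int64(205), [538.0, 285.0, 50.0]), (np.int64(192), np.int64(206), [535.0, 285.0, 51.0])]
```

View pics/c3.png

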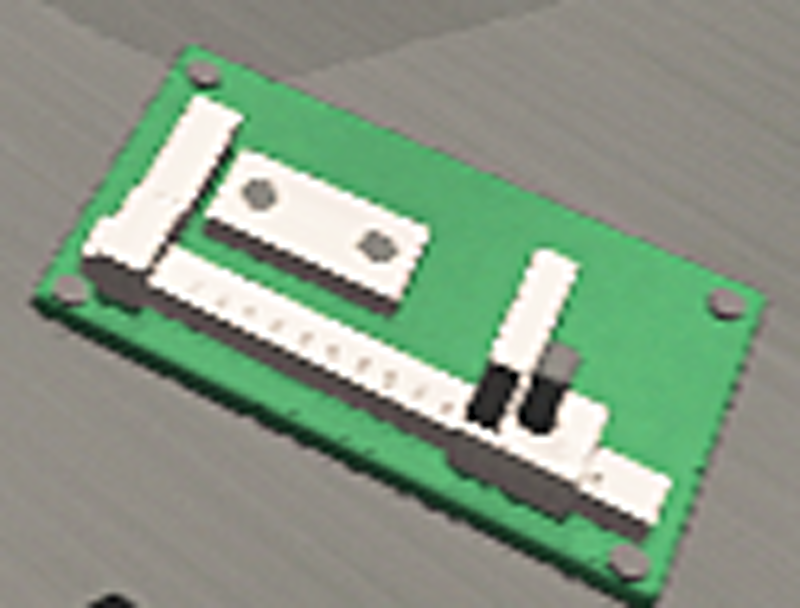

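View pics/c4.png

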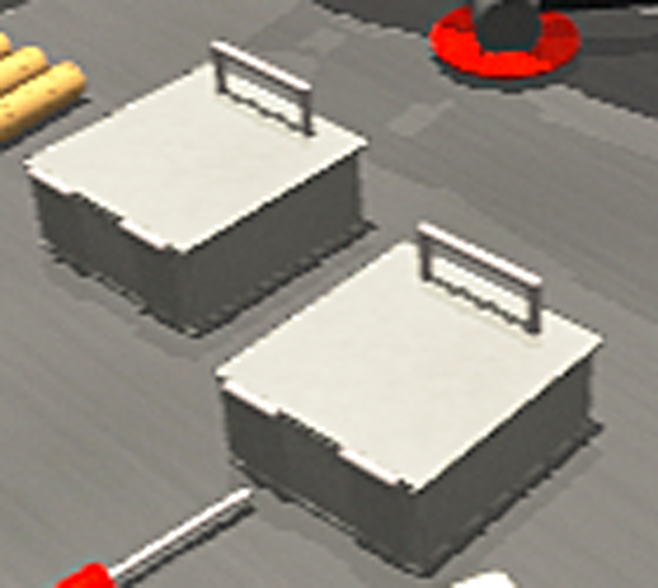

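Case A (top pixel 362,211) is 577 mm from the base and case B (449,229) is 683 mm, so A is the target. The steel plate on the green base is the old plate, and the turquoise one at (276,251) is the look-alike. The tab is the tall block on the carriage at top (189,203). I'll cross-check with the scene camera and look at the tool's orientation.

Run:
```python
from h import *
from scipy.spatial.transform import Rotation as Ro
s=load('scene0')
def px(c,o,k): c=np.array(c,float); return (c+.5)/k-.5+np.array(o)
def rep(n,c,o,k,z):
    p=px(c,o,k); w=world(s,p[:,0],p[:,1],z); print(n,w[:,:2].round(1).tolist()); return w
w=rep('bar',[(420,230),(540,285)],(210,100),4.7,106); print(w.mean(0))
rep('tabtop',[(562,358)],(380,235),6.4,69.5)
w=rep('slab',[(40,298),(190,48),(766,300),(655,598)],(380,235),6.4,12);print('c',w.mean(0).round(1),'len',[np.linalg.norm(w[i]-w[i-1]).round(1) for i in range(4)])
w=rep('flap',[(217,374),(410,242),(603,342),(415,488)],(210,100),4.7,68);print('c',w.mean(0).round(1),'len',[np.linalg.norm(w[i]-w[i-1]).round(1) for i in range(4)])
w=rep('plate',[(205,222),(243,150),(428,230),(397,302)],(380,235),6.4,24);print('c',w.mean(0).round(1),'len',[np.linalg.norm(w[i]-w[i-1]).round(1) for i in range(4)])
st=readout.state(); print(Ro.from_quat(st['eef_rot']).as_matrix().round(3))
crop(s,240,0,330,60,8,'c5')
```

```text
bar [[476.1, -275.0], [464.5, -186.8]]
[ 470.28042163 -230.87950856  106.        ]
tabtop [[539.4, 291.6]]
slab [[600.5, 138.8], [466.4, 108.3], [420.4, 320.7], [554.2, 348.9]]
c [510.4 229.2  12. ] len [np.float64(215.1), np.float64(137.5), np.float64(217.3), np.float64(136.7)]
flap [[619.9, -293.8], [453.4, -309.8], [441.5, -156.8], [605.0, -143.6]]
c [ 529.9 -226.    68. ] len [np.float64(151.0), np.float64(167.3), np.float64(153.4), np.float64(164.0)]
plate [[540.7, 164.7], [503.7, 155.6], [487.7, 223.0], [522.4, 231.8]]
c [513.6 193.8  24. ] len [np.float64(69.5), np.float64(38.1), np.float64(69.2), np.float64(35.8)]
[[-0.     0.243 -0.97 ]
 [ 0.001 -0.97  -0.243]
 [-1.    -0.001 -0.   ]]
```

View pics/c5.png

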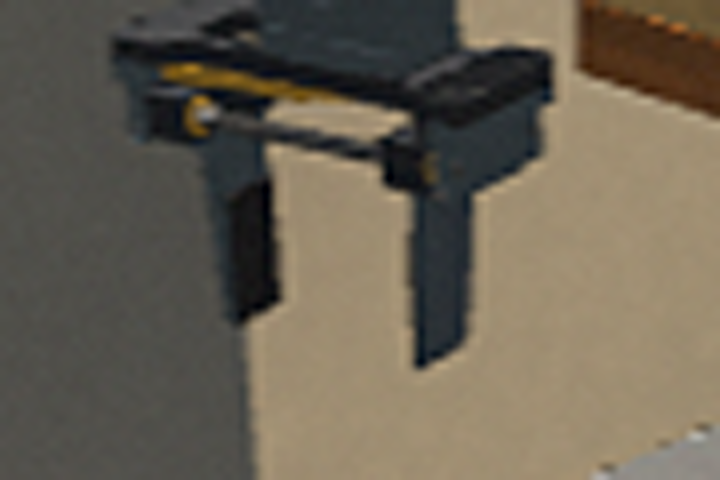

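The two cameras agree within about 2 mm: tab top (539.5, 291.5), slab centre (510, 228) with yaw 0.21, handle bar (469, -231), case yaw 0.10. I'll shut the fingers, turn the tool so its y lies along caliper x, and travel to the +y side of the tab.

Request:
send_rows(
  series=[
    {"fingers": 0, "offset": [310, 530, 0], "turn": 1.535},
    {"fingers": 0, "offset": [310, 530, 0], "turn": 1.535},
    {"fingers": 0, "offset": [310, 530, 0], "turn": 1.535},
    {"fingers": 0, "offset": [310, 530, 0], "turn": 1.535},
    {"fingers": 0, "offset": [310, 530, 0], "turn": 1.535},
    {"fingers": 0, "offset": [310, 530, 0], "turn": 1.535},
    {"fingers": 0, "offset": [310, 530, 0], "turn": 1.535},
    {"fingers": 0, "offset": [310, 530, 0], "turn": 1.535},
  ],
  grip_force=15,
)

```text
time: 1.1
tcp_pos: [423.4, -245.5, 214.0]
eef_rot: [0.453, 0.543, -0.453, 0.543]
contact_force: [1.0, -1.3, 0.4]
opening: 13.7
```

Request:
send_rows(
  series=[
    {"fingers": 0, "offset": [60, 200, 0], "turn": 0.03},
    {"fingers": 0, "offset": [60, 200, 0], "turn": 0.03},
    {"fingers": 0, "offset": [60, 200, 0], "turn": 0.03},
    {"fingers": 0, "offset": [108, 577, 0], "turn": 0.03},
    {"fingers": 0, "offset": [108, 577, 0], "turn": 0.03},
    {"fingers": 0, "offset": [108, 577, 0], "turn": 0.03},
    {"fingers": 0, "offset": [108, 577, 0], "turn": 0.03},
    {"fingers": 0, "offset": [108, 577, 0], "turn": 0.03},
  ],
)

```text
time: 2.1
tcp_pos: [518.6, 244.0, 213.9]
eef_rot: [0.446, 0.549, -0.446, 0.549]
contact_force: [1.8, -0.7, 0.3]
opening: 0.5
```

Run:
```python
from h import *
from scipy.spatial.transform import Rotation as Ro
st=readout.state(); M=Ro.from_quat(st['eef_rot']).as_matrix(); print(st['time'],st['tcp_pos'],st['opening'],'yaw y',np.arctan2(-M[0,1],M[1,1]),st['joint_pos'])
```

```text
2.1 [518.60390744 244.0327833  213.85699636] 0.4660687348641739 yaw y -1.365589524012071 [ 3.99178657e-01  1.81293358e-01  1.99392638e+00 -6.52195195e-05
  9.66419081e-01  1.94008916e-01]
```

Request:
send_rows(
  series=[
    {"fingers": 0, "offset": [12.5, 87, 0], "turn": 0.004},
    {"fingers": 0, "offset": [12.5, 87, 0], "turn": 0.004},
    {"fingers": 0, "offset": [12.5, 87, -110], "turn": 0.004},
    {"fingers": 0, "offset": [12.5, 87, -110], "turn": 0.004},
    {"fingers": 0, "offset": [12.5, 87, -168.5], "turn": 0.004},
    {"fingers": 0, "offset": [12.5, 87, -168.5], "turn": 0.004},
  ],
)

```text
time: 2.85
tcp_pos: [528.6, 326.7, 41.7]
eef_rot: [0.443, 0.55, -0.448, 0.548]
contact_force: [-0.6, -0.3, 0.9]
opening: 0.2
```

Run:
```python
from h import *
s=snap('scene','s1'); crop(s,330,130,530,330,4,'c6')
```

```text
(no output)
```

View pics/s1.png

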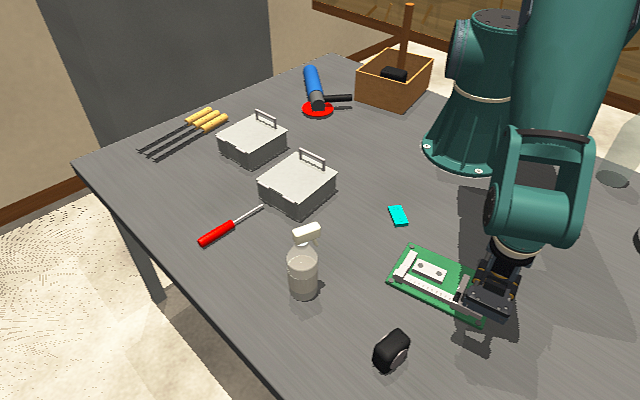

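The closed fingers stand beside the tab at scene (470,300), behind it along +y. I'll push along caliper -y in steps.

Request:
send_rows(
  series=[
    {"fingers": 0, "offset": [0, 0, 0], "turn": 0},
    {"fingers": 0, "offset": [2, -9.8, 0], "turn": 0},
    {"fingers": 0, "offset": [4.1, -19.6, 0], "turn": 0},
    {"fingers": 0, "offset": [6.2, -29.3, 0], "turn": 0},
    {"fingers": 0, "offset": [8.3, -39.1, 0], "turn": 0},
    {"fingers": 0, "offset": [8.3, -39.1, 0], "turn": 0},
  ],
)

```text
time: 3.65
tcp_pos: [539.6, 288.8, 45.3]
eef_rot: [0.445, 0.549, -0.446, 0.549]
contact_force: [0.4, 0.4, 0.1]
opening: 0.7
```

Run:
```python
from h import *
s=snap('scene','s2'); crop(s,380,235,505,330,6.4,'c7')
s=snap('top','t2'); crop(s,165,175,265,255,8,'c8')
```

```text
(no output)
```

View pics/c7.png

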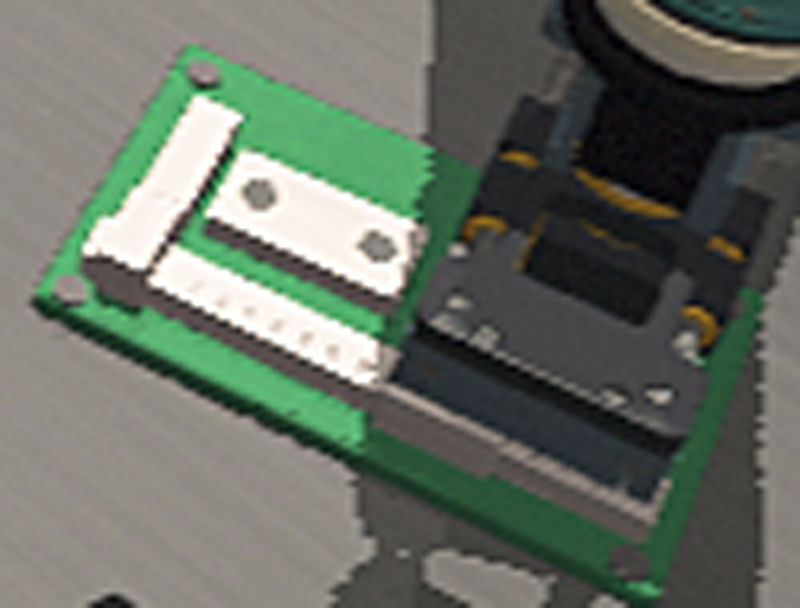

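The carriage has slid (now under the gripper at crop (440,430)), and the plate has not been touched yet. I'll keep pushing in small steps.

Request:
send_rows(
  series=[
    {"fingers": 0, "offset": [0.8, -3.9, 0], "turn": 0},
    {"fingers": 0, "offset": [1.7, -7.8, 0], "turn": 0},
    {"fingers": 0, "offset": [2.5, -11.7, 0], "turn": 0},
  ],
)

```text
time: 4.12
tcp_pos: [541.9, 277.9, 45.3]
eef_rot: [0.445, 0.55, -0.445, 0.549]
contact_force: [-1.6, 3.8, -2.6]
opening: 0.3
```

Request:
send_rows(
  series=[
    {"fingers": 0, "offset": [0.6, -2.9, 0], "turn": 0},
    {"fingers": 0, "offset": [1.2, -5.9, 0], "turn": 0},
  ],
)

```text
time: 4.38
tcp_pos: [543.1, 273.3, 45.4]
eef_rot: [0.446, 0.55, -0.445, 0.549]
contact_force: [-11.1, 36.9, -7.1]
opening: 0.4
```

Run:
```python
from h import *
s=snap('scene','s3'); crop(s,380,235,505,330,6.4,'c9')
```

```text
(no output)
```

View pics/c9.png

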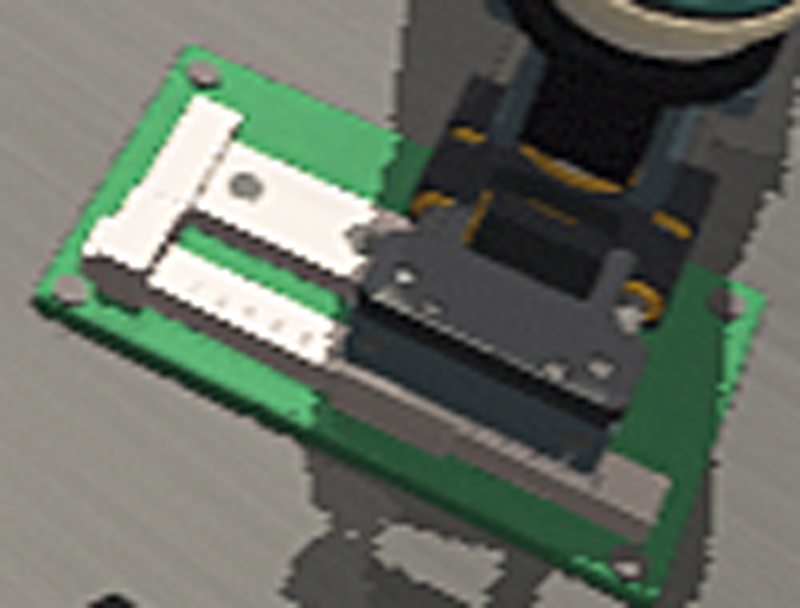

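The plate is now hard against the fixed jaw and the push force has jumped to 38 N, so the caliper is shut. I'll back off, rise, and check.

Request:
send_rows(
  series=[
    {"fingers": 0, "offset": [-4.1, 19.6, 0], "turn": 0},
    {"fingers": 0, "offset": [-4.1, 19.6, 0], "turn": 0},
    {"fingers": 0, "offset": [-4.1, 19.6, 165], "turn": 0},
    {"fingers": 30, "offset": [-4.1, 19.6, 165], "turn": 0},
    {"fingers": 30, "offset": [-4.1, 19.6, 165], "turn": 0},
    {"fingers": 30, "offset": [-60, -200, 165], "turn": -0.1},
    {"fingers": 30, "offset": [-60, -200, 165], "turn": -0.1},
    {"fingers": 30, "offset": [-60, -200, 165], "turn": -0.1},
  ],
)

```text
time: 5.42
tcp_pos: [492.2, 108.2, 210.6]
eef_rot: [0.472, 0.526, -0.472, 0.527]
contact_force: [1.5, -1.1, -0.4]
opening: 30.1
```

Run:
```python
from h import *
s=snap('scene','s4'); crop(s,380,235,505,330,6.4,'c10')
s=snap('top','t4'); crop(s,165,175,265,255,8,'c11')
st=readout.state(); print(st['tcp_pos'],st['contact_force'],st['time'])
```

```text
[491.26740767 105.8875795  210.28246504] [ 0.36406274  0.32583557 -0.1652314 ] 5.525
```

View pics/c10.png

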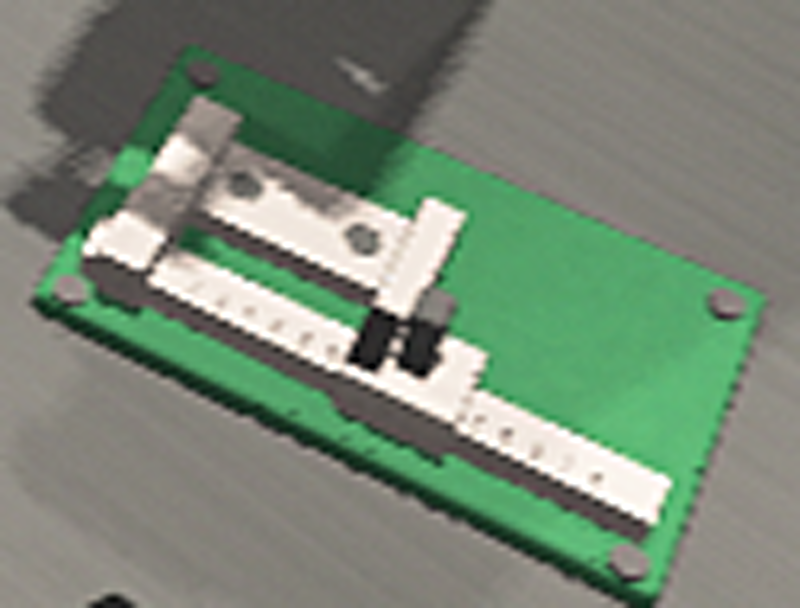

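View pics/c11.png

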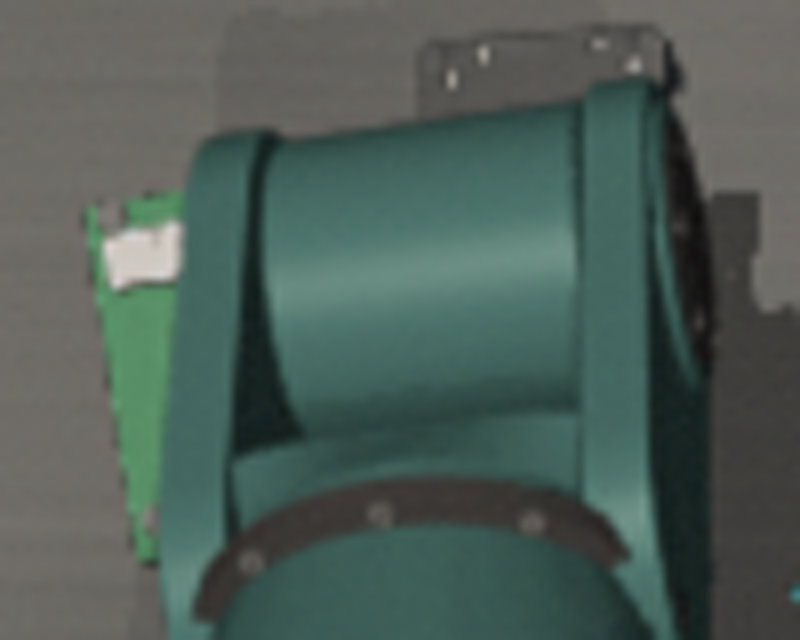

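The caliper is shut: the plate is snug between both jaws at crop (300,215), with the thumb tab at (430,330). Next is the case handle.

Request:
send_rows(
  series=[
    {"fingers": 30, "offset": [-22, -337, 0], "turn": 0},
    {"fingers": 30, "offset": [-22, -337, 0], "turn": 0},
    {"fingers": 30, "offset": [-22, -337, 0], "turn": 0},
    {"fingers": 30, "offset": [-22, -337, 0], "turn": 0},
    {"fingers": 30, "offset": [-22, -337, 0], "turn": 0},
    {"fingers": 30, "offset": [-22, -337, 0], "turn": 0},
    {"fingers": 30, "offset": [-22, -337, -50], "turn": 0},
    {"fingers": 30, "offset": [-22, -337, -50], "turn": 0},
  ],
)

```text
time: 6.52
tcp_pos: [469.2, -226.2, 158.0]
eef_rot: [0.472, 0.528, -0.473, 0.525]
contact_force: [-0.1, 0.8, 1.0]
opening: 30.2
```

Run:
```python
from h import *
from scipy.spatial.transform import Rotation as Ro
s=snap('scene','s5'); crop(s,210,60,370,220,4,'c12')
st=readout.state(); M=Ro.from_quat(st['eef_rot']).as_matrix(); print(st['time'],st['tcp_pos'],st['opening'],'yaw y',np.arctan2(-M[0,1],M[1,1])+np.pi)
s=snap('top','t5'); crop(s,165,175,265,255,8,'c13')
```

```text
6.575 [ 470.36658345 -226.46899216  159.93714634] 29.917951210010294 yaw y 1.6799482895640123
```

View pics/c12.png

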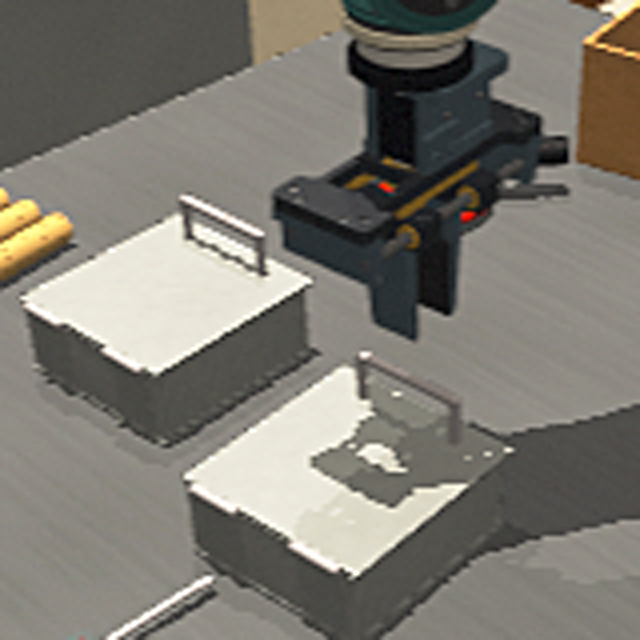

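View pics/c13.png

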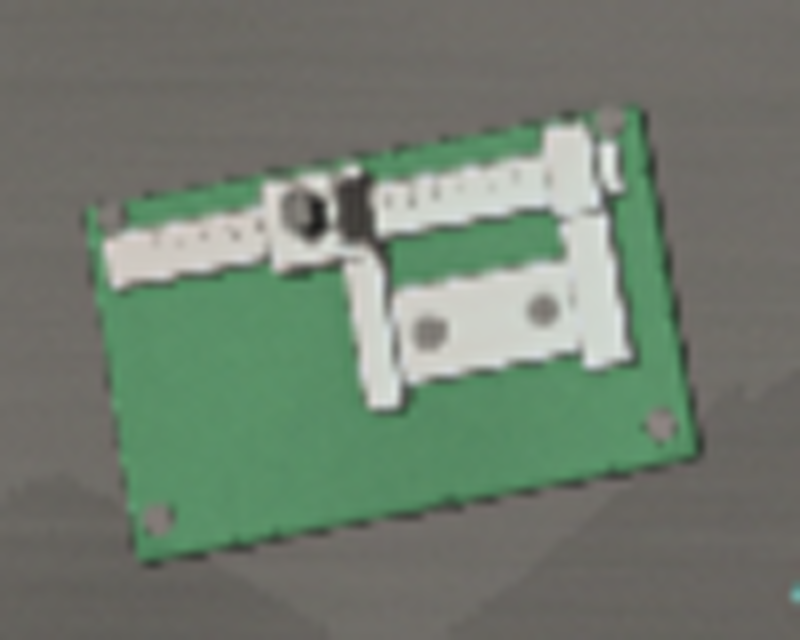

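In both views the plate is pressed between the jaws with no gaps. The open fingers straddle the correct bar from above, so I'll descend and pinch.

Request:
send_rows(
  series=[
    {"fingers": 30, "offset": [-1, -4.5, -50], "turn": -0.009},
    {"fingers": 30, "offset": [-1, -4.5, -74], "turn": -0.009},
    {"fingers": 30, "offset": [-1, -4.5, -74], "turn": -0.009},
    {"fingers": 0, "offset": [-1, -4.5, -74], "turn": -0.009},
    {"fingers": 0, "offset": [-1, -4.5, -74], "turn": -0.009},
    {"fingers": 0, "offset": [-1, -4.5, -74], "turn": -0.009},
  ],
  grip_force=20,
)

```text
time: 7.38
tcp_pos: [468.6, -231.8, 87.6]
eef_rot: [0.473, 0.525, -0.475, 0.524]
contact_force: [-18.9, -5.1, 17.7]
opening: 7.3
```

Run:
```python
from h import *
from scipy.spatial.transform import Rotation as Ro
st=readout.state(); M=Ro.from_quat(st['eef_rot']).as_matrix(); print(st['time'],st['tcp_pos'],st['opening'],st['contact_force'],'yaw y',np.arctan2(-M[0,1],M[1,1])+np.pi)
a0=np.arctan2(39,145); r=np.hypot(39,145)
for t in np.arange(0.12,1.87,.12):
    d=r*(np.cos(a0)-np.cos(a0+t)); z=r*(np.sin(a0+t)-np.sin(a0)); print(round(t,2),round(d*.995,1),round(d*.1,1),round(z,1))
s=snap('scene','s6'); crop(s,250,80,390,220,4,'c14')
```

```text
7.375 [ 468.60303801 -231.78929285   87.58432585] 7.278759920172246 [-18.90952403  -5.14986128  17.74701863] yaw y 1.672081734818539
0.12 5.7 0.6 17.1
0.24 13.4 1.3 33.3
0.36 22.9 2.3 48.6
0.48 34.2 3.4 62.6
0.6 47.1 4.7 75.1
0.72 61.4 6.2 85.9
0.84 76.9 7.7 95.0
0.96 93.3 9.4 102.2
1.08 110.5 11.1 107.3
1.2 128.2 12.9 110.3
1.32 146.1 14.7 111.1
1.44 163.9 16.5 109.8
1.56 181.5 18.2 106.4
1.68 198.6 20.0 100.9
1.8 214.8 21.6 93.3
```

View pics/c14.png

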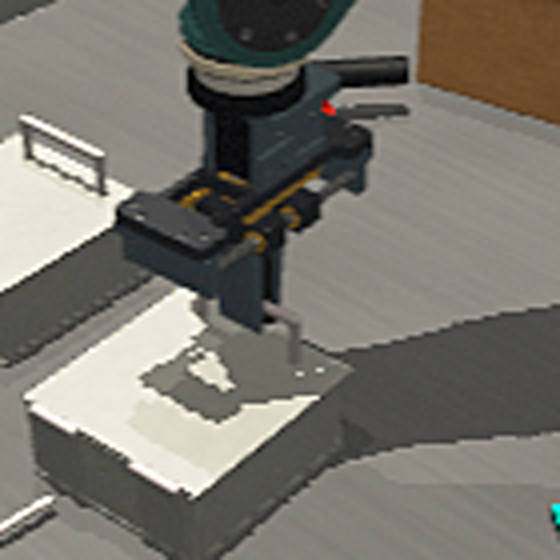

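The bar is pinched (opening 7.3 mm) at crop (255,310), with some bias force from a 1 mm offset. I'll swing along the arc with that offset taken out.

Request:
send_rows(
  series=[
    {"fingers": 0, "offset": [-1, 0, 1.5], "turn": 0},
    {"fingers": 0, "offset": [1.5, 0.3, 9.5], "turn": 0},
    {"fingers": 0, "offset": [4.7, 0.6, 18], "turn": 0},
    {"fingers": 0, "offset": [12.4, 1.3, 34.5], "turn": 0},
  ],
)

```text
time: 7.92
tcp_pos: [481.6, -230.4, 121.5]
eef_rot: [0.474, 0.525, -0.475, 0.524]
contact_force: [-0.5, -4.6, -2.2]
opening: 7.3
```

Run:
```python
from h import *
st=readout.state(); print(st['time'],st['tcp_pos'],st['opening'],st['contact_force'])
```

```text
7.925 [ 481.6182425  -230.42759371  121.53849396] 7.313777946010391 [-0.53514488 -4.60641809 -2.20674098]
```

Request:
send_rows(
  series=[
    {"fingers": 0, "offset": [9.5, 1, 15.3], "turn": 0},
    {"fingers": 0, "offset": [20.8, 2.1, 29.3], "turn": 0},
    {"fingers": 0, "offset": [33.7, 3.4, 41.8], "turn": 0},
    {"fingers": 0, "offset": [48, 4.9, 52.6], "turn": 0},
    {"fingers": 0, "offset": [63.5, 6.4, 61.7], "turn": 0},
    {"fingers": 0, "offset": [79.9, 8.1, 68.9], "turn": 0},
    {"fingers": 0, "offset": [97.1, 9.8, 74], "turn": 0},
    {"fingers": 0, "offset": [114.8, 11.6, 77], "turn": 0},
  ],
)

```text
time: 8.93
tcp_pos: [598.4, -218.7, 199.1]
eef_rot: [0.474, 0.524, -0.474, 0.525]
contact_force: [-1.8, -4.5, 3.4]
opening: 7.2
```

Run:
```python
from h import *
st=readout.state(); print(st['time'],st['tcp_pos'],st['opening'],st['contact_force'])
s=snap('scene','s7'); crop(s,200,50,400,230,4,'c15')
```

```text
8.925 [ 598.36335205 -218.71683511  199.11122467] 7.21678875961256 [-1.79709237 -4.52106216  3.38002791]
```

View pics/c15.png

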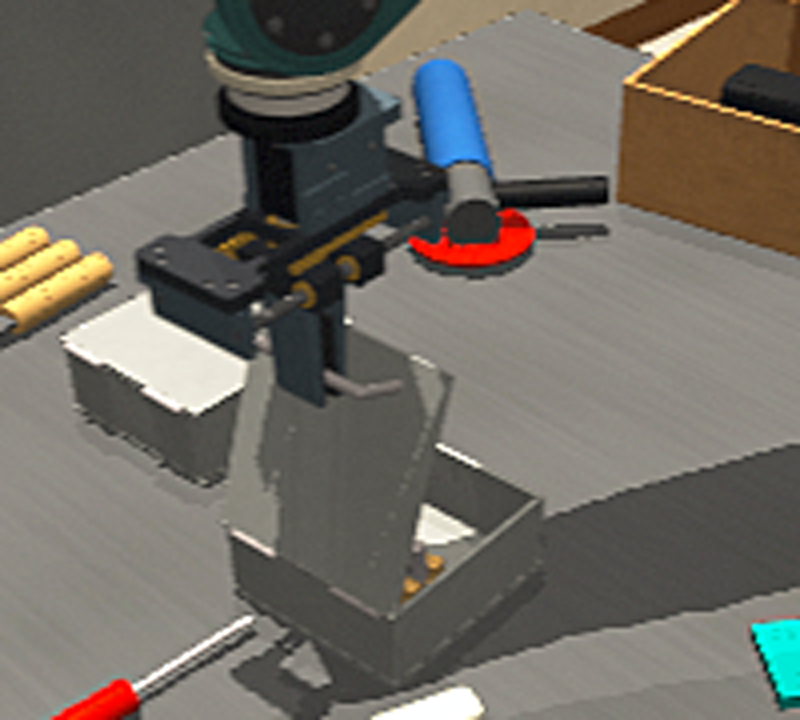

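The flap is about 69° up and tracking well, forces under 5 N. I'll carry on to about 1.86 rad and release.

Request:
send_rows(
  series=[
    {"fingers": 0, "offset": [17.9, 1.8, 0.8], "turn": 0},
    {"fingers": 0, "offset": [35.7, 3.6, -0.5], "turn": 0},
    {"fingers": 0, "offset": [53.3, 5.3, -3.9], "turn": 0},
    {"fingers": 0, "offset": [70.4, 7.1, -9.4], "turn": 0},
    {"fingers": 0, "offset": [86.6, 8.7, -17], "turn": 0},
    {"fingers": 0, "offset": [94.3, 9.5, -21.4], "turn": 0},
    {"fingers": 0, "offset": [94.3, 9.5, -21.4], "turn": 0},
  ],
)

```text
time: 9.85
tcp_pos: [692.3, -208.9, 175.4]
eef_rot: [0.474, 0.525, -0.474, 0.524]
contact_force: [0.8, -5.3, 1.2]
opening: 7.6
```

Run:
```python
from h import *
st=readout.state(); print(st['time'],st['tcp_pos'],st['opening'],st['contact_force'])
s=snap('scene','s8'); crop(s,200,50,400,230,4,'c16')
```

```text
9.85 [ 692.29941161 -208.93769376  175.36272226] 7.633752658245792 [ 0.7521857  -5.34703051  1.15723921]
```

View pics/c16.png

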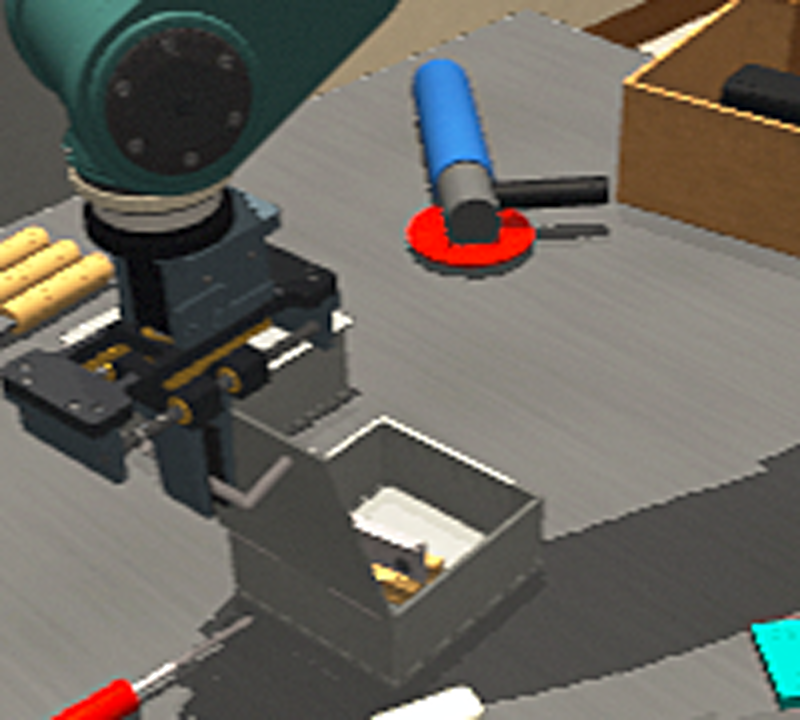

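The flap leans past upright with the bar still pinched at crop (235,485). Releasing and rising straight up.

Request:
send_rows(
  series=[
    {"fingers": 20, "offset": [0, 0, 0], "turn": 0},
    {"fingers": 20, "offset": [0, 0, 0], "turn": 0},
    {"fingers": 20, "offset": [0, 0, 0], "turn": 0},
    {"fingers": 20, "offset": [3, 0, 30], "turn": 0},
    {"fingers": 20, "offset": [5, 0, 90], "turn": 0},
    {"fingers": 20, "offset": [5, 0, 90], "turn": 0},
    {"fingers": 45, "offset": [5, 0, 90], "turn": 0},
  ],
)

```text
time: 10.78
tcp_pos: [696.3, -208.9, 266.4]
eef_rot: [0.474, 0.524, -0.474, 0.524]
contact_force: [0.7, 0.5, -0.7]
opening: 26.8
```

Run:
```python
from h import *
st=readout.state(); print(st['time'],st['tcp_pos'],st['opening'],st['contact_force'])
s=snap('scene','s9'); crop(s,200,50,400,230,4,'c17')
s=snap('top','t9'); crop(s,310,130,410,260,4.5,'c18')
```

```text
10.775 [ 696.25775462 -208.93690737  266.40023759] 26.813809826138773 [ 0.6711235   0.48841243 -0.68192924]
```

View pics/c17.png

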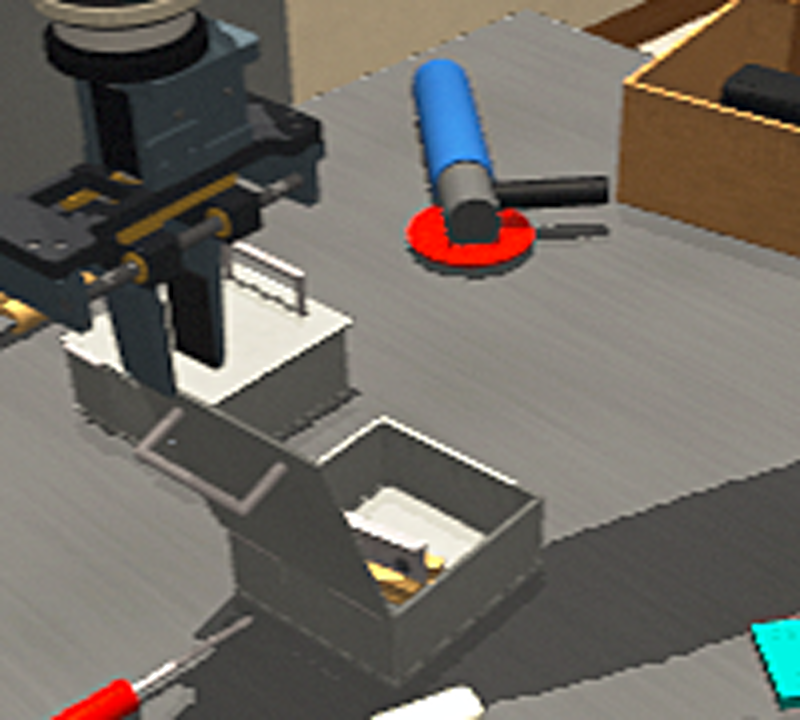

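View pics/c18.png

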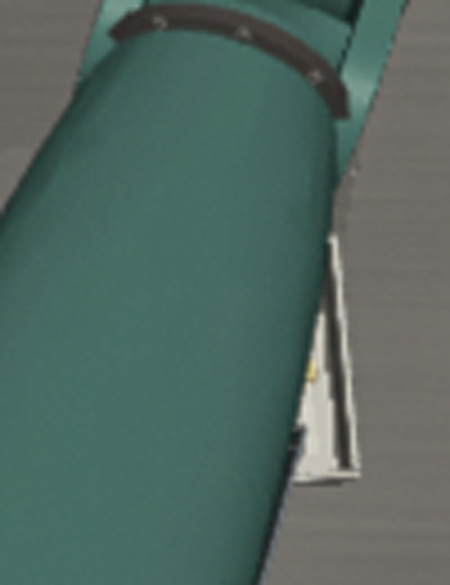

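The flap is fully open and the gripper is clear of it. I'll move aside to get a clear top view into the case.

Request:
send_rows(
  series=[
    {"fingers": 45, "offset": [-60, 240, 0], "turn": 0},
    {"fingers": 45, "offset": [-60, 240, 0], "turn": 0},
    {"fingers": 45, "offset": [-180, 240, 0], "turn": 0},
    {"fingers": 45, "offset": [-180, 240, 0], "turn": 0},
    {"fingers": 45, "offset": [-180, 240, 0], "turn": 0},
    {"fingers": 45, "offset": [-180, 240, 0], "turn": 0},
  ],
)

```text
time: 11.62
tcp_pos: [513.3, 32.6, 265.4]
eef_rot: [0.473, 0.526, -0.474, 0.524]
contact_force: [1.1, 0.2, 0.4]
opening: 45.0
```

Run:
```python
from h import *
s=snap('top','t10'); crop(s,315,130,415,255,6.4*.75,'c19'); crop(s,330,165,400,250,7,'c20')
s=snap('scene','s10'); crop(s,240,130,350,225,7,'c21')
st=readout.state(); print(st['time'],st['tcp_pos'],st['opening'],st['contact_force'])
```

```text
11.725 [516.17607528  31.23392078 266.19666761] 45.05615816990539 [-0.35160424 -0.41606177 -0.58745434]
```

View pics/c20.png

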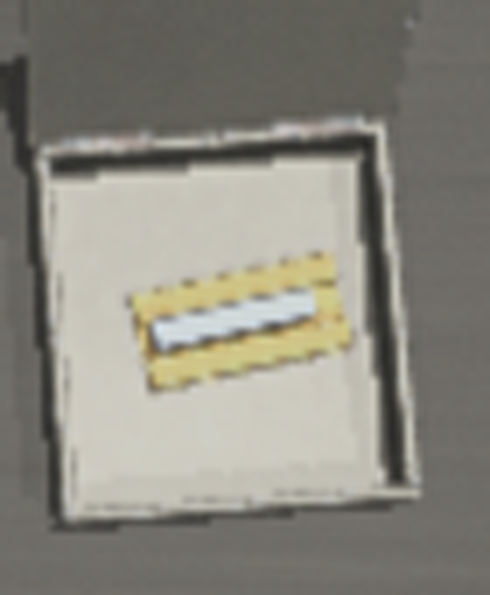

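View pics/c21.png

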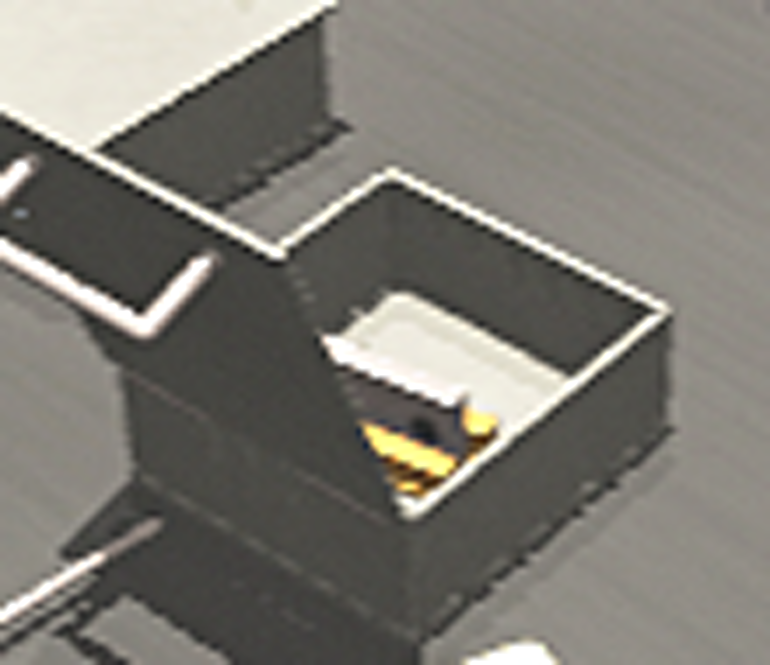

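The spare plate (white strip at crop (235,320)) sits in its yellow cradle, at a yaw different from the case's. Measuring it.

Run:
```python
from h import *
s=load('t10')
def px(c,o,k): c=np.array(c,float); return (c+.5)/k-.5+np.array(o)
def q(n,c,o,k,z):
    p=px(c,o,k); w=world(s,p[:,0],p[:,1],z); y=(w[0]-w[1])+(w[3]-w[2])
    print(n,w.mean(0).round(1),'len',[np.linalg.norm(w[i]-w[i-1]).round(1) for i in range(4)],'yaw',np.arctan2(-y[0],y[1]).round(3))
q('plate',[(150,320),(314,289),(317,315),(156,352)],(330,165),7,45)
q('cradle',[(130,300),(335,255),(352,345),(152,388)],(330,165),7,21)
q('rim',[(40,150),(380,124),(415,492),(65,520)],(330,165),7,65)
im=s['image'].astype(int); hsv=cv2.cvtColor(s['image'],cv2.COLOR_RGB2HSV)
sub=hsv[195:225,345:385]; m=(sub[...,1]>70); 
r=cv2.minAreaRect(np.argwhere(m)[:,::-1].astype(np.float32)+[345,195] if 0 else (np.argwhere(m)[:,::-1]+np.array([345,195])).astype(np.float32)); b=cv2.boxPoints(r); print('cradle rect px',b.round(1).tolist()); w=world(s,b[:,0],b[:,1],21); print(w.mean(0).round(1),w.round(1)[:,:2].tolist())
s2=load('t5'); 
def q2(n,c,z):
    p=px(c,(165,175),8); w=world(s2,p[:,0],p[:,1],z); print(n,w.round(1).tolist(),w.mean(0).round(1))
q2('holes',[(429,332),(543,310)],24)
```

```text
plate [ 535.9 -230.9   45. ] len [np.float64(14.0), np.float64(71.7), np.float64(11.3), np.float64(71.0)] yaw 0.232
cradle [ 536.9 -236.4   21. ] len [np.float64(39.6), np.float64(91.8), np.float64(40.0), np.float64(89.2)] yaw 0.24
rim [ 533.5 -225.3   65. ] len [np.float64(157.4), np.float64(145.3), np.float64(156.7), np.float64(147.5)] yaw 0.104
cradle rect px [[348.29998779296875, 206.89999389648438], [376.70001220703125, 200.60000610351562], [379.6000061035156, 213.89999389648438], [351.29998779296875, 220.1999969482422]]
[ 537.5 -235.8   21. ] [[546.8, -187.8], [568.4, -274.2], [528.0, -283.6], [506.6, -197.5]]
holes [[508.4, 209.7, 24.0], [517.9, 166.3, 24.0]] [513.1 188.   24. ]
```

Plate centre is about (536.5, -233), yaw 0.235. The gripper body (178 mm along the opening direction) may come close to the open flap, so I'll measure the gripper's real shape from depth before descending.

Run:
```python
from h import *
from scipy.spatial.transform import Rotation as Ro
M=Ro.from_quat(readout.state()['eef_rot']).as_matrix(); T=np.array([516.2,31.2,266.2])
for n in('s10','t10'):
    s=load(n); vv,uu=np.mgrid[0:400,0:640]; W=world(s,uu.ravel(),vv.ravel()); ok=s['z_map'].ravel()>0
    Q=((W-T)@M); k=ok&(np.abs(Q[:,1])<130)&(np.abs(Q[:,2])<70)&(Q[:,0]<5)&(Q[:,0]>-200)
    Q=Q[k]
    if n=='s10': print('px',uu.ravel()[k].min(),uu.ravel()[k].max(),vv.ravel()[k].min(),vv.ravel()[k].max())
    for a in range(-100,110,10):
        g=Q[(Q[:,1]>=a)&(Q[:,1]<a+10)]
        if len(g)>3: print(n,a,len(g),'back range',np.percentile(g[:,0],[3,97]).round(0),'z',np.percentile(g[:,2],[3,97]).round(0))
s=load('s10'); crop(s,330,0,530,150,4,'c22')
# flap inner/edge points
s=load('t10'); m=np.mgrid[330:405,130:185].reshape(2,-1); W=world(s,m[0],m[1]); k=(W[:,2]>75)&(W[:,2]<240); W=W[k]
u=np.array([.9945,.1045]); cx=(W[:,:2]-[533,-225.7])@u
for z in range(75,240,15):
    g=cx[(W[:,2]>=z)&(W[:,2]<z+15)]
    if len(g)>3: print('flap z',z+7,len(g),np.percentile(g,[5,50,95]).round(1))
```

```text
px 348 430 62 163
s10 -90 43 back range [-123.  -96.] z [-38. -10.]
s10 -80 157 back range [-123.  -81.] z [-38. -12.]
s10 -70 65 back range [-123.  -93.] z [-38. -19.]
s10 -60 29 back range [-141.  -97.] z [-33. -21.]
s10 -50 100 back range [-179.  -93.] z [-39. -21.]
s10 -40 144 back range [-179.  -33.] z [-39. -18.]
s10 -30 408 back range [-179.   -3.] z [-38.   4.]
s10 -20 86 back range [-189.  -95.] z [-39. -23.]
s10 -10 135 back range [-194.  -94.] z [-38.  18.]
s10 0 162 back range [-197.  -94.] z [-38.  25.]
s10 10 820 back range [-192. -107.] z [-35.  26.]
s10 20 407 back range [-198.   -9.] z [-32.  24.]
s10 30 544 back range [-196.   -8.] z [-39.  19.]
s10 40 121 back range [-122.  -83.] z [-39.  22.]
s10 50 53 back range [-122.  -91.] z [-33.  23.]
s10 60 128 back range [-122.  -95.] z [-38.  34.]
s10 70 206 back range [-122.  -82.] z [-39.  31.]
s10 80 698 back range [-122.  -81.] z [-38.  34.]
s10 90 22 back range [-122. -113.] z [-32.  32.]
t10 -50 37 back range [-182. -175.] z [-25.  18.]
t10 -40 36 back range [-182. -164.] z [-38.   6.]
t10 60 52 back range [-124. -117.] z [-27.  34.]
t10 70 141 back range [-125. -114.] z [-39.  35.]
t10 80 91 back range [-125. -116.] z [-36.  32.]
flap z 82 134 [82.8 86.2 89.4]
flap z 97 134 [88.6 91.6 94.6]
flap z 112 137 [ 93.5  96.5 100.3]
flap z 127 144 [ 98.3 101.9 105.1]
flap z 142 132 [103.5 106.7 109.8]
flap z 157 152 [108.5 111.5 115.3]
flap z 172 157 [113.5 116.8 120. ]
flap z 187 247 [119.2 123.8 166.8]
flap z 202 210 [124.4 128.3 163.3]
flap z 217 198 [129.3 133.1 137.1]
flap z 232 10 [132.  133.4 134.5]
```

View pics/c22.png

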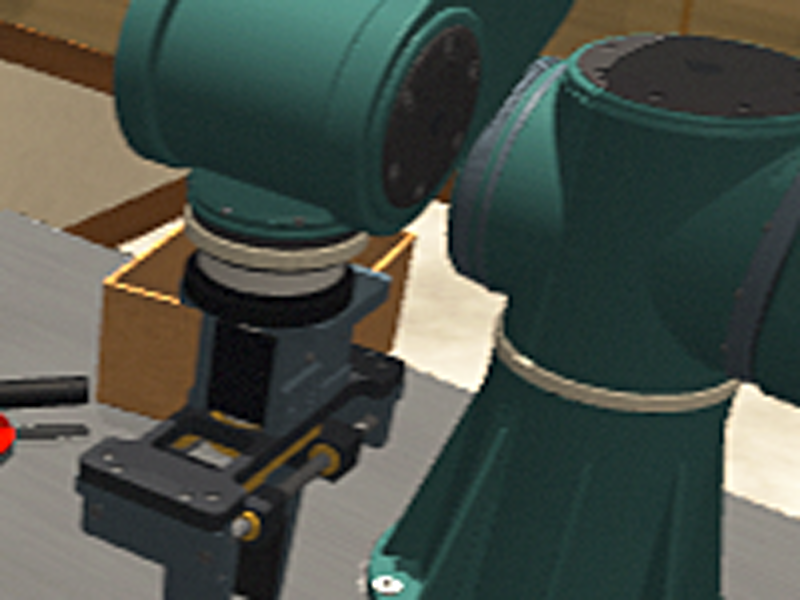

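The flap's inner face is at case x ≈ 96.5 at z 112, and the body's bottom sits 80 mm behind the TCP with ±89 mm full width. Gripping 14 mm toward the plate's +y end at TCP z ≈ 34 leaves about 2–3 mm clearance and 11 mm of pad on the plate.

Request:
send_rows(
  series=[
    {"fingers": 36, "offset": [16.6, -250.6, 0], "turn": 0.134},
    {"fingers": 36, "offset": [16.6, -250.6, 0], "turn": 0.134},
    {"fingers": 36, "offset": [16.6, -250.6, 0], "turn": 0.134},
    {"fingers": 36, "offset": [16.6, -250.6, 0], "turn": 0.134},
    {"fingers": 36, "offset": [16.6, -250.6, 0], "turn": 0.134},
    {"fingers": 36, "offset": [16.6, -250.6, -160], "turn": 0.134},
    {"fingers": 36, "offset": [16.6, -250.6, -160], "turn": 0.134},
    {"fingers": 36, "offset": [16.6, -250.6, -160], "turn": 0.134},
  ],
)

```text
time: 12.72
tcp_pos: [531.9, -219.1, 103.0]
eef_rot: [0.438, 0.556, -0.439, 0.554]
contact_force: [0.5, 0.2, 0.2]
opening: 36.2
```

Request:
send_rows(
  series=[
    {"fingers": 36, "offset": [0, 0, 0], "turn": 0},
    {"fingers": 36, "offset": [0, 0, 0], "turn": 0},
  ],
)

```text
time: 12.98
tcp_pos: [534.1, -220.0, 107.8]
eef_rot: [0.438, 0.555, -0.438, 0.555]
contact_force: [0.5, -0.8, 0.5]
opening: 36.1
```

Run:
```python
from h import *
from scipy.spatial.transform import Rotation as Ro
st=readout.state(); M=Ro.from_quat(st['eef_rot']).as_matrix(); print(st['time'],st['tcp_pos'],st['opening'],st['contact_force'],'yaw y',np.arctan2(-M[0,1],M[1,1])+np.pi)
s=snap('scene','s11'); crop(s,230,70,390,220,5,'c23')
```

```text
12.975 [ 534.06330647 -220.00446795  107.75999107] 36.082993587991766 [ 0.4842013  -0.8269117   0.48104532] yaw y 1.8048016059005447
```

View pics/c23.png

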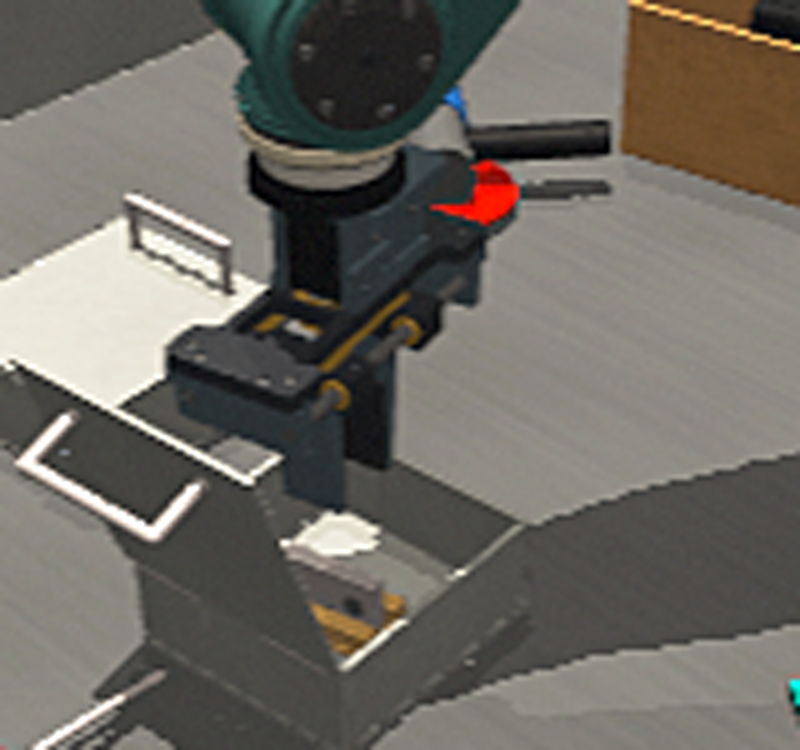

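The fingers are over the plate and clear of the flap's handle side. Descending slowly.

Request:
send_rows(
  series=[
    {"fingers": 36, "offset": [-1, 0, -35], "turn": 0},
    {"fingers": 36, "offset": [-1, 0, -52], "turn": 0},
    {"fingers": 36, "offset": [-1, 0, -60], "turn": 0},
    {"fingers": 36, "offset": [-1, 0, -65], "turn": 0},
    {"fingers": 36, "offset": [-1, 0, -69], "turn": 0},
    {"fingers": 36, "offset": [-1, 0, -72], "turn": 0},
    {"fingers": 36, "offset": [-1, 0, -72], "turn": 0},
  ],
)

```text
time: 13.9
tcp_pos: [532.1, -219.6, 34.6]
eef_rot: [0.438, 0.555, -0.438, 0.555]
contact_force: [-0.3, 0.2, -0.3]
opening: 36.0
```

Run:
```python
from h import *
st=readout.state(); print(st['time'],st['tcp_pos'],st['opening'],st['contact_force'])
s=snap('scene','s12'); crop(s,230,70,390,220,5,'c24')
```

```text
13.9 [ 532.0809788  -219.64132704   34.55687982] 36.01231115201542 [-0.26427327  0.24230696 -0.29183699]
```

View pics/c24.png

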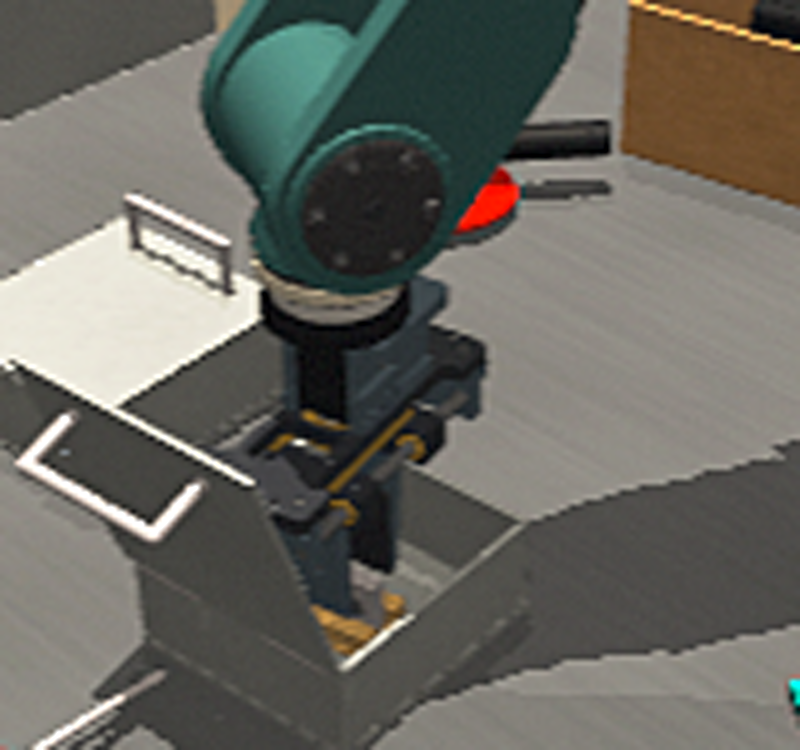

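No contact, forces about 0. I'll go 2 mm lower and close at 40 N.

Request:
send_rows(
  series=[
    {"fingers": 36, "offset": [0, 0, -2], "turn": 0},
    {"fingers": 0, "offset": [0, 0, -2], "turn": 0},
    {"fingers": 0, "offset": [0, 0, -2], "turn": 0},
    {"fingers": 0, "offset": [0, 0, -2], "turn": 0},
    {"fingers": 0, "offset": [0, 0, -2], "turn": 0},
  ],
  grip_force=40,
)

```text
time: 14.58
tcp_pos: [532.1, -219.7, 32.6]
eef_rot: [0.438, 0.555, -0.438, 0.555]
contact_force: [0.6, -0.2, -0.5]
opening: 11.3
```

Run:
```python
from h import *
st=readout.state(); print(st['time'],st['tcp_pos'],st['opening'],st['contact_force'])
```

```text
14.575 [ 532.09790372 -219.65818447   32.55474735] 11.31444550705886 [ 0.55820341 -0.20446216 -0.52230255]
```

Request:
send_rows(
  series=[
    {"fingers": 0, "offset": [0, 0, 5], "turn": 0},
    {"fingers": 0, "offset": [0, 0, 12], "turn": 0},
    {"fingers": 0, "offset": [0, 0, 22], "turn": 0},
    {"fingers": 0, "offset": [0, 0, 45], "turn": 0},
    {"fingers": 0, "offset": [0, 0, 80], "turn": 0},
    {"fingers": 0, "offset": [0, 0, 120], "turn": 0},
    {"fingers": 0, "offset": [0, 0, 150], "turn": 0},
    {"fingers": 0, "offset": [0, 0, 150], "turn": 0},
  ],
)

```text
time: 15.58
tcp_pos: [533.2, -220.2, 185.2]
eef_rot: [0.439, 0.553, -0.438, 0.556]
contact_force: [-0.6, -1.2, -2.5]
opening: 11.7
```

Run:
```python
from h import *
st=readout.state(); print(st['time'],st['tcp_pos'],st['opening'],st['contact_force'])
s=snap('scene','s13'); crop(s,230,40,390,220,4,'c25')
```

```text
15.575 [ 533.24667032 -220.16591689  185.21900107] 11.672143198604724 [-0.58530222 -1.24986547 -2.47653931]
```

View pics/c25.png

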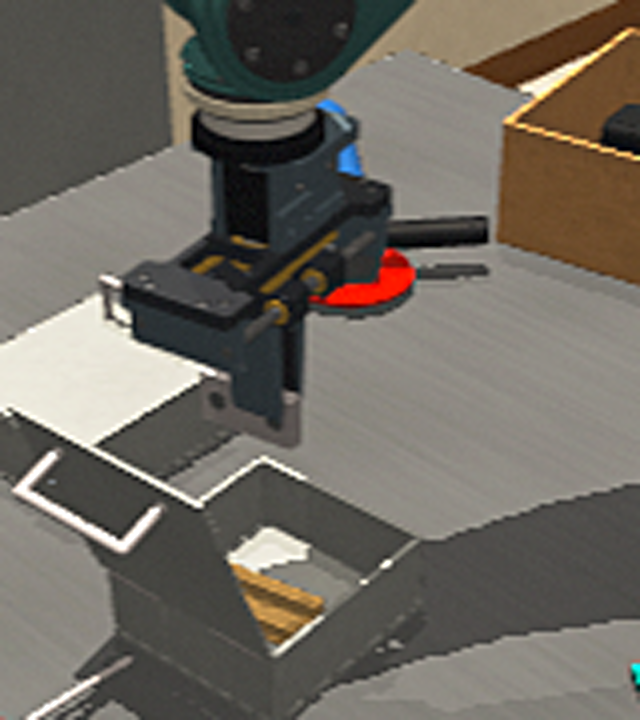

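The plate is out and held (opening 11.7 mm, weight 2.5 N) and the cradle is empty at crop (270,600). I'll carry it to the caliper at moderate speed.

Request:
send_rows(
  series=[
    {"fingers": 0, "offset": [-2, 25, 0], "turn": -0.002},
    {"fingers": 0, "offset": [-4, 70, 0], "turn": -0.005},
    {"fingers": 0, "offset": [-7, 120, 0], "turn": -0.008},
    {"fingers": 0, "offset": [-10, 170, 0], "turn": -0.01},
    {"fingers": 0, "offset": [-13, 220, 0], "turn": -0.013},
    {"fingers": 0, "offset": [-16, 270, 0], "turn": -0.016},
    {"fingers": 0, "offset": [-19, 320, 0], "turn": -0.018},
    {"fingers": 0, "offset": [-21, 360, 0], "turn": -0.02},
  ],
)

```text
time: 16.62
tcp_pos: [509.9, 142.0, 181.1]
eef_rot: [0.443, 0.551, -0.444, 0.55]
contact_force: [0.2, -0.1, -2.2]
opening: 12.0
```

Request:
send_rows(
  series=[
    {"fingers": 0, "offset": [-1, 30, 0], "turn": -0.002},
    {"fingers": 0, "offset": [-2, 50, -5], "turn": -0.002},
    {"fingers": 0, "offset": [-2, 60, -20], "turn": -0.002},
    {"fingers": 0, "offset": [-2, 62, -35], "turn": -0.002},
    {"fingers": 0, "offset": [-2, 62, -43], "turn": -0.002},
    {"fingers": 0, "offset": [-2, 62, -43], "turn": -0.002},
    {"fingers": 0, "offset": [-2, 62, -43], "turn": -0.002},
  ],
)

```text
time: 17.5
tcp_pos: [509.4, 202.0, 139.8]
eef_rot: [0.445, 0.55, -0.444, 0.55]
contact_force: [0.4, 0.6, -3.7]
opening: 11.4
```

Run:
```python
from h import *
from scipy.spatial.transform import Rotation as Ro
st=readout.state(); M=Ro.from_quat(st['eef_rot']).as_matrix(); print(st['time'],st['tcp_pos'],st['opening'],st['contact_force'],'yaw y',np.arctan2(-M[0,1],M[1,1])+np.pi)
s=snap('scene','s14'); crop(s,370,160,510,320,5,'c26')
```

```text
17.5 [509.37984245 202.02010704 139.83956677] 11.439417670331622 [ 0.39283687  0.61847243 -3.68059138] yaw y 1.7822286281561273
```

View pics/c26.png

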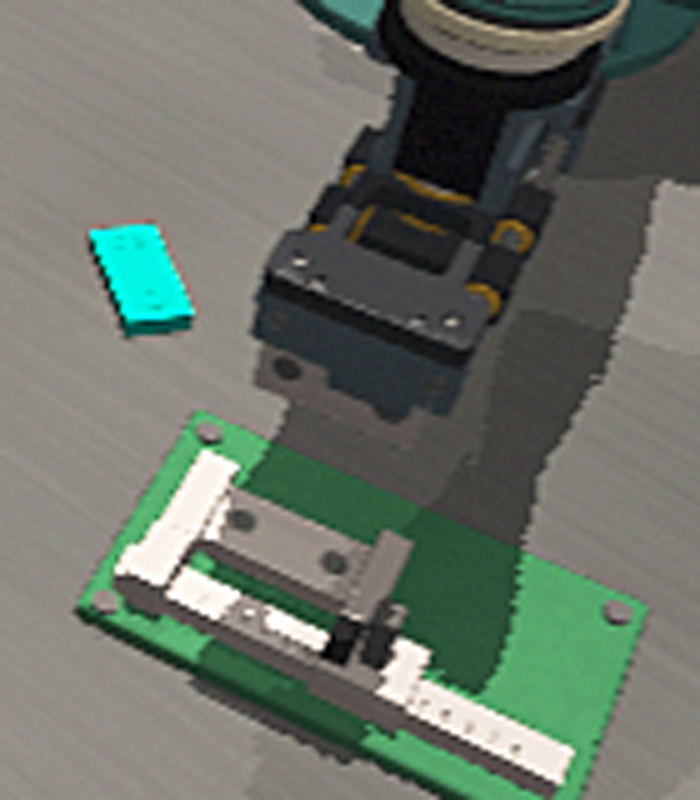

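The plate hangs above the old plate, its visible left end at crop (258,370) and right end at (418,425). I'll overlay the predicted outline to check its offset, tilt and height.

```bash
cat > ov.py <<'E'
from h import *
def box(c,yaw,dims,z0):
    ux=np.array([np.cos(yaw),np.sin(yaw),0]);uy=np.array([-np.sin(yaw),np.cos(yaw),0])
    return np.array([np.r_[c,0]+sx*dims[0]/2*ux+sy*dims[1]/2*uy+[0,0,z] for z in(z0,z0+dims[2]) for sx,sy in((-1,-1),(1,-1),(1,1),(-1,1))])
def draw(s,boxes,win,k,save):
    u0,v0,u1,v1=win; im=cv2.resize(s['image'][v0:v1,u0:u1,::-1],None,fx=k,fy=k,interpolation=cv2.INTER_CUBIC)
    for b,col in boxes:
        p=((proj(s,b)-[u0,v0]+.5)*k-.5).round().astype(int)
        for i in range(4):
            for a,c in((i,(i+1)%4),(i+4,(i+1)%4+4),(i,i+4)): cv2.line(im,tuple(map(int,p[a])),tuple(map(int,p[c])),col,1)
    cv2.imwrite('pics/'+save+'.png',im)
E
python3 - <<'E'
from ov import *
s=load('s14')
draw(s,[(box((512.3,188.4),.212,(12,70,36),116.2),(0,0,255)),(box((513.1,188),.212,(36,70,12),12),(255,0,0))],(405,215,475,300),8,'o1')
z=s['z_map']; 
for u in range(421,456,2):
    col=[world(s,u,v)[0] for v in range(228,252)]; col=[c for c in col if 95<c[2]<165]
    if col: m=min(col,key=lambda c:c[2]); print(u,m.round(1))
E
```

```text
421 [525.2 160.  117.5]
423 [524.8 164.2 120.5]
425 [523.8 168.6 119.9]
427 [523.6 173.4 120.4]
429 [520.  176.2 119.8]
431 [521.5 182.3 119.4]
433 [520.1 186.5 118.4]
435 [518.9 190.8 117.8]
437 [519.1 195.  121.3]
439 [518.5 199.5 121.3]
441 [516.2 203.3 119.3]
443 [515.7 207.8 119.4]
445 [515.  212.2 119.3]
447 [512.5 216.  117.2]
449 [514.3 221.2 119.7]
451 [511.3 224.1 119.7]
453 [504.8 223.2 126.3]
```

View pics/o1.png

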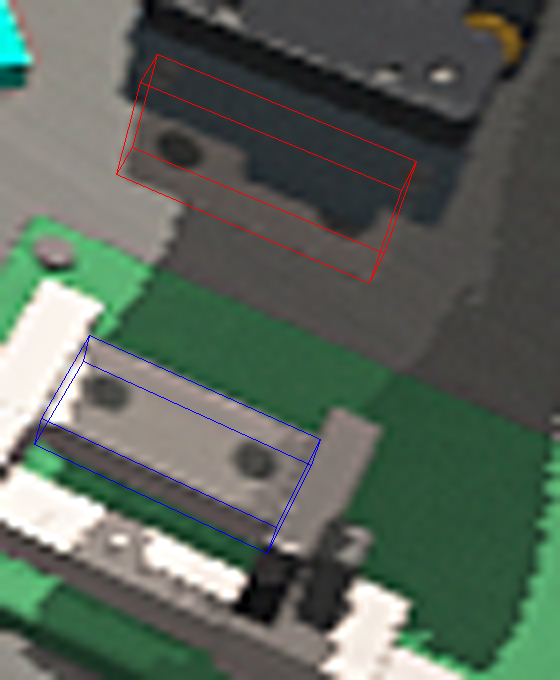

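Run:
```python
from ov import *
s=load('s14')
vv,uu=np.mgrid[215:262,405:470]; W=world(s,uu.ravel(),vv.ravel()); a=.212
d=W[:,:2]-[512.3,188.4]; X=d@[np.cos(a),np.sin(a)]; Y=d@[-np.sin(a),np.cos(a)]
k=(np.abs(X-6)<5)&(W[:,2]>112)&(W[:,2]<165)
print(k.sum())
for y in range(-44,48,4):
    g=k&(Y>=y)&(Y<y+4)
    if g.sum(): print(y,g.sum(),'X',np.median(X[g]).round(1),'z',W[g,2].min().round(1),W[g,2].max().round(1))
im=s['image'][225:260,410:465,::-1]; im=cv2.resize(im,None,fx=13,fy=13,interpolation=cv2.INTER_CUBIC).astype(float); im=np.clip((im-20)*2,0,255).astype(np.uint8); cv2.imwrite('pics/o2.png',im)
```

```text
245
-36 9 X 7.1 z 119.7 142.4
-32 17 X 6.6 z 117.5 143.0
-28 16 X 7.1 z 120.5 142.2
-24 16 X 6.8 z 118.2 141.2
-20 17 X 7.1 z 119.2 144.2
-16 17 X 7.1 z 116.9 141.4
-12 17 X 7.3 z 120.8 142.4
-8 16 X 6.7 z 119.4 140.3
-4 10 X 6.9 z 118.4 131.6
0 12 X 7.0 z 117.8 134.5
4 11 X 6.9 z 118.5 134.3
8 12 X 7.1 z 117.6 132.3
12 11 X 6.7 z 117.8 133.3
16 10 X 6.9 z 119.4 133.3
20 12 X 7.4 z 119.3 134.5
24 11 X 6.8 z 117.2 135.3
28 15 X 6.9 z 118.8 141.8
32 16 X 6.5 z 119.5 139.9
```

View pics/o2.png

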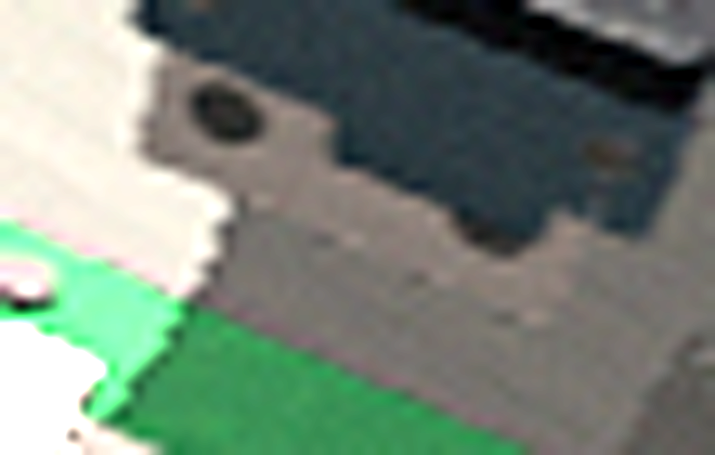

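The held plate is level (bottom z ≈ 118 along its length), parallel, and centred within 1–2 mm of the prediction. I'll measure the old plate the same way with the same camera.

Run:
```python
from ov import *
s=snap('scene','s15'); t=snap('top','t15')
vv,uu=np.mgrid[215:330,380:500]; W=world(s,uu.ravel(),vv.ravel()); a=.212
d=W[:,:2]-[512.3,188.4]; X=d@[np.cos(a),np.sin(a)]; Y=d@[-np.sin(a),np.cos(a)]
k=(np.abs(X)<50)&(np.abs(Y)<60)&(W[:,2]>20)&(W[:,2]<27)
k2=k&(np.abs(Y)<28)
for x in range(-28,30,3):
    g=k2&(X>=x)&(X<x+3); print('X',x,g.sum(),end='; ')
print()
k3=k&(np.abs(X)<12)
for y in range(-50,50,4):
    g=k3&(Y>=y)&(Y<y+4); print('Y',y,g.sum(),end='; ')
print()
# plate centre line from holes in scene crop
c=(np.array([(242,520),(333,562)])+.5)/5-.5+[370,160]; w=world(s,c[:,0],c[:,1],24); print('holes',w.round(1).tolist(),w.mean(0).round(1))
st=readout.state(); print(st['time'],st['tcp_pos'],st['contact_force'],st['opening'],st['dq'].round(4))
EOF=0
```

```text
X -28 0; X -25 0; X -22 0; X -19 4; X -16 21; X -13 25; X -10 22; X -7 27; X -4 21; X -1 31; X 2 24; X 5 22; X 8 31; X 11 24; X 14 23; X 17 45; X 20 10; X 23 0; X 26 0; X 29 0; 
Y -50 0; Y -46 0; Y -42 0; Y -38 9; Y -34 13; Y -30 13; Y -26 14; Y -22 14; Y -18 14; Y -14 17; Y -10 14; Y -6 9; Y -2 15; Y 2 14; Y 6 15; Y 10 14; Y 14 13; Y 18 14; Y 22 15; Y 26 17; Y 30 8; Y 34 0; Y 38 0; Y 42 0; Y 46 2; 
holes [[516.8, 165.8, 24.0], [507.8, 208.7, 24.0]] [512.3 187.2  24. ]
17.65 [509.38369232 202.28071045 140.02417868] [-0.3763557  -0.1461128  -1.68265607] 11.999160023899547 [ 0.0032  0.0003  0.0016  0.0016 -0.0007  0.0021]
```

View pics/s15.png

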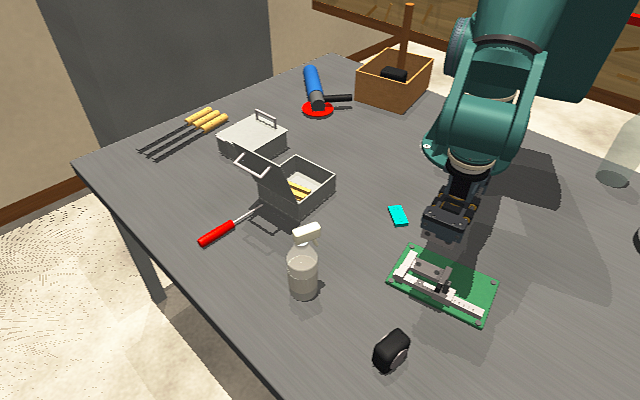

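View pics/t15.png

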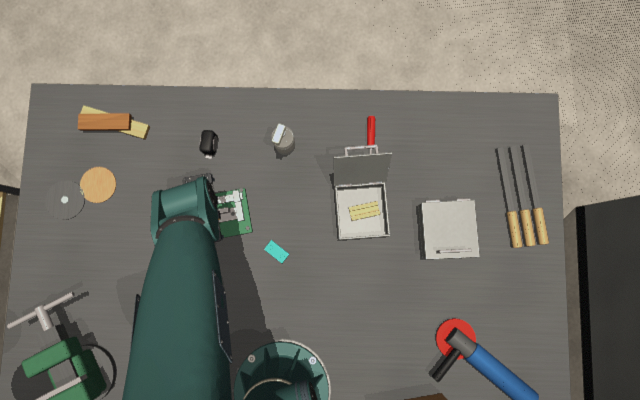

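Old plate's centre is about 2 mm to -y and 1 mm to -x of the held plate. I'll trim that out and settle.

Request:
send_rows(
  series=[
    {"fingers": 0, "offset": [-0.5, -2.2, 0.5], "turn": 0},
    {"fingers": 0, "offset": [-0.5, -2.2, 0.5], "turn": 0},
    {"fingers": 0, "offset": [-0.5, -2.2, 0.5], "turn": 0},
    {"fingers": 0, "offset": [-0.5, -2.2, 0.5], "turn": 0},
    {"fingers": 0, "offset": [-0.5, -2.2, 0.5], "turn": 0},
    {"fingers": 0, "offset": [-0.5, -2.2, 0.5], "turn": 0},
  ],
)

```text
time: 18.4
tcp_pos: [508.5, 200.2, 140.0]
eef_rot: [0.444, 0.55, -0.444, 0.55]
contact_force: [-0.7, 0.4, -2.1]
opening: 11.7
```

Run:
```python
from ov import *
s=snap('scene','s16'); a=.212
vv,uu=np.mgrid[215:262,405:470]; W=world(s,uu.ravel(),vv.ravel())
d=W[:,:2]-[512.3,187.2]; X=d@[np.cos(a),np.sin(a)]; Y=d@[-np.sin(a),np.cos(a)]
k=(np.abs(X-6)<4)&(W[:,2]>112)&(W[:,2]<165); print('held: X face',np.median(X[k]),'Y',np.percentile(Y[k],[1,99]).round(1),'z lo',np.percentile(W[k&(Y<-20),2],3).round(1),np.percentile(W[k&(Y>20),2],3).round(1), 'slope', np.polyfit(Y[k],X[k],1)[0].round(3))
crop(s,370,160,510,320,5,'c30')
st=readout.state(); print(st['time'],st['tcp_pos'],st['contact_force'],st['opening'])
```

```text
held: X face 6.024696442366345 Y [-34.   34.8] z lo 118.2 118.7 slope 0.002
18.45 [508.5409444  200.15089718 140.01071713] [ 0.08538325  0.28497093 -1.58155945] 11.669575433737863
```

View pics/c30.png

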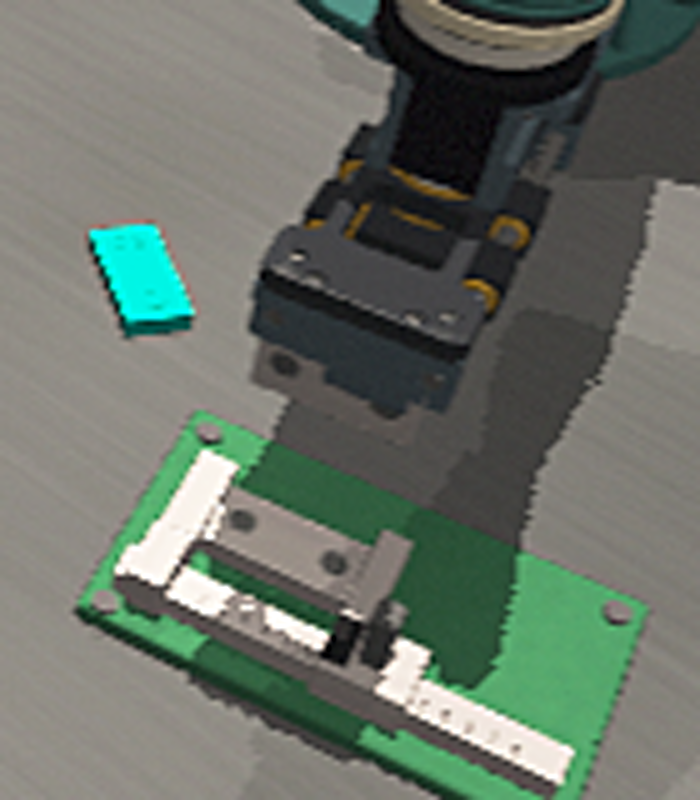

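The held plate is now centred on the old plate's hole centre to under 1 mm, parallel (slope 0.002) and level at underside z ≈ 118. Caliper is closed and the flap open. Handing in.

```bash
python3 -c "
from h import *
order.job_done()"
```

```text
the job is handed in; nothing more can be done
```

I shut the caliper on the old plate, opened the flap of the nearer grey case, and lifted out the spare plate. I then handed the job in with the arm holding that plate above the old one. The clock read about 18.5 s at the last check.

- **Caliper:** I pushed the thumb tab until the wrist force reached about 39 N at the fingers. After backing off, both cameras showed no gap between the old plate and either jaw.
- **Case:** The flap was swung to about 1.86 rad and released, and it stayed fully open. The cradle was empty after the lift.
- **Held plate:**
  - It is level, parallel to the old plate (slope 0.002), and centred within about 1 mm.
  - By camera its underside is at z ≈ 118 mm; from the arm's own position I get about 116 mm. That puts it about 93 mm above the old plate's top, or about 105 mm underside to underside.
  - The grip is 40 N with an opening of 11.7 mm. It sits about 14 mm off the plate's middle so the gripper body cleared the flap.
- **Other objects:** In the last full pictures the bottle, screwdriver and tape measure looked unmoved by eye; I did not measure them.

The top and scene cameras differed from each other by 1–2 mm throughout.

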